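Fit the chopping blade and lid of a food processor

ROBOT

A 6-joint arm with a two-finger parallel gripper is mounted at the origin on a cart in front of the work surface, level with it; the furniture and walls round the work are solid. World frame = base frame: x ahead of the robot, y to its left, z up, the work surface at z = 0. Lengths are in mm, angles in rad, forces in N, time in s.
With the tool pointing down it reaches from about 350 to 725 mm from the base axis. Payload 4.3 kg.
Tool frame: the origin (TCP) lies between the finger pads, 19 mm behind the fingertips; this is the grasp point; z points along the fingers, y is the line along which they close (so a half turn about z gives the same grasp; the last joint's range is limited). The gripper opens to 85 mm and grips with 20 to 120 N. Pads are 22 mm wide; open, the fingers measure 114 mm over their backs; the gripper's body (76 mm by 85 mm) begins 54 mm behind the grasp point. The pads swing forward as they close: fully open they stand 13 mm farther back than shut.
Start: joints at [-1.34, 0.377, 0.081, 1.274, 0, 1.46], TCP at [192.2, -541.963, 250.029] pointing down, gripper open.
Joint ranges: [-2.72, 2.72], [-0.84, 1.66], [-1.02, 1.22], [-1.77, 2.12], [-1.37, 1.28], [-3.14, 3.14]. Speed limits (rad/s): [2.57, 2.57, 3.14, 3.14, 3.14, 3.14].

INTERFACE

Orientations are given as [roll, pitch, yaw] about the fixed x, y, z axes, in that order (R = Rz(yaw) Ry(pitch) Rx(roll)).
In Python, from workcell import observe, eyes, arm gives the robot as it stands. The module is installed in compiled form; this text tells all that it offers.
- The arm moves only by the shell command python3 -m jog 'ROWS' [FORCE]. ROWS is JSON, a list of rows, each a list of 5 numbers: the closure, from -1 (fully open) to 1 (shut), then the shift along the tool's x, y, z in mm, then the turn about the tool's z in degrees. In form: [[claw, dx, dy, dz, spin], ...]. A call has 1 to 5 rows; each row is the pose to reach, as a shift and turn from the pose commanded when the call began, along the tool's axes at that moment; what a row does not reach only later rows make up. A row lasts 1/8 s, in which the tool goes at most 62.5 mm and 10.7 degrees, less where a joint would pass 70% of its speed; a pose out of reach is approached as far as the arm can. A call with a gripper value outside its range is refused whole. The fingers move at their own pace and stop on an object; FORCE is the grip in N (left out, the last holds). Time passes only in rows, so rows that repeat a pose let the fingers close. It gives the time, the measured TCP pose, the force, the opening and the grip force at its end, in the units of the state.
- observe(): the state, without advancing time (a new reading comes with each control period).
- eyes.capture(name): name is "side" or "top" or "wrist"; returns (picture, depth): 400x640x3 uint8, red, green, blue; 400x640 float32, mm along the optical axis (not along the pixel's ray), 0 where there is no reading.
- eyes.calibration(name): a dict with "camera_matrix" (3x3 intrinsics, pixels), "distortion" ([k1, k2, p1, p2, k3] as OpenCV has them; the pictures are not rectified), "pose" (4x4, takes a point from camera to world coordinates). Camera axes: x right, y down, z forward; pixel columns grow to the right and rows downward; lengths in mm; the calibration is good to about 2 mm. A picture is of the moment at which its call begins: read the wrist's pose just before it. calibration takes no time and is no camera call; for the wrist camera it gives the pose at the moment of the call.
- arm.hand_in(): hands the job in; it is judged then, once.
The state is a dict: "clock": time; "q": joint angles; "qd": joint speeds; "tau": joint torques, N m; "position": TCP position; "eef_rot": TCP orientation; "ft_force": force on the tool from outside, world axes, zero at the start; "moment": the same for the moment, N m; "finger_gap": opening from 0.0 (shut) to 1.0 (fully open); "finger_force": force on a finger pad.
Only numpy, scipy, OpenCV 4.12 (cv2) and the standard library are available. Lean on these libraries where they do the work, as an engineer would, in place of code of your own. Each camera call takes 0.05 s, during which the arm holds its last target. There are 200 camera calls.

TASK

Get the food processor ready to use. Stand the chopping blade over the drive shaft in the bowl and turn it with light pressure until it drops fully home on the bowl's floor; do not force it, and stop turning once it has dropped. Then put the lid on the bowl and turn it clockwise, gently, under its two hooks to its stop. Leave the other things on the worktop where they are.

Things in the scene. Friction and masses are not known exactly. Their poses are not given: they have to be found in the camera images.
- processor: Small food processor, fixed: white round motor base 156 mm across, grey dial on its front (-x side); on it a clear bowl with a white handle on its -y side, out to 108 mm. Origin: centre of the underside, z up. Bowl floor at z 80 mm, rim at z 168, 124 mm across inside, 132 outside.
- shaft_top (a point): Top of the steel drive shaft, on the bowl's axis, z 122: a cross of two rounded bars 18 x 5.5 mm, 14 mm high, alike each quarter turn, on a 17 mm post rising to z 108. The angle at which the cross has stopped is random and not given. A geared motor holds it (0.8 N m): a blade that has dropped has 0.2 rad of play; 0.3 N m beyond that is too much.
- bowl_mouth (a point): Centre of the bowl's mouth, on its axis at rim height (z 168 of the processor); axes as the processor.
- hook (a point): Under the roof of the lid hook on the processor's -y side; a like one is on its +y side. White, 29 mm wide, outside the rim from 69 to 82 mm off the axis, top at z 178, roof underside at z 174.5. Each is open at its counter-clockwise end (seen from above) and has a stop at its clockwise end.
- blade: Chopping blade standing upright on the wooden board, 75 mm tall, 0.07 to 0.12 kg. Dark hub 29 mm across, 36 at its foot; two curved steel wings on the hub's +x and -x sides, out to 57 mm from its axis, 8 to 24 mm above its underside. Origin: centre of the hub's underside, z up. Home when the origin is on the bowl floor (z 80 of the processor).
- blade_grip (a point): Finger grip on top of the blade's hub, on its axis, 67 mm above its underside (good height for the TCP). Bar 34 mm long along the blade's x, 20 mm thick along its y, from 47 to 74.5 mm height: take its flat sides, fingers closing along the blade's y. Fingertips must stay above 45 mm (hub shoulder).
- blade_slot (a point): Inside the hub: a bore 21 mm across (its mouth flared to 28) leads up from the underside to this point, 28.5 mm up; above it a cross slot 7.2 mm wide, arms along the blade's x and y, takes the shaft. Out of line, the slot's edges rest on the shaft with the blade's origin 13.5 mm above the bowl floor (z 93.5); turned to within some 6 degrees of line it drops to z 80.
- lid: Clear round lid lying right way up on the worktop, 130 mm across (152 over its lugs), 47 mm high, 0.11 kg, alike after half a turn. Origin: centre of its underside, z up. A plug 120 mm across, tapered to 111, 10 mm deep, goes into the bowl and the flange above it rests on the rim: closed, its origin is at z 158 of the processor. It cannot close over a blade that is not home.
- lid_grip (a point): On the lid's axis, 38 mm above its underside (good height for the TCP): white bar grip 62 mm long along the lid's x, 18 mm thick along its y, from 17 to 47 mm height. Take its flat sides, fingers closing along the lid's y.
- lid_lug (a point): Centre of the white lug on the lid's -y side; a like one on +y. 18 mm wide, 4 mm thick, out to 76 mm from the axis. Lower the lid turned 0.45 to 1.1 rad counter-clockwise (from above) of locked, so that the lugs miss the hooks; then clockwise they slide under the hook roofs to the stops. Locked: lid axes parallel to the processor's, within 0.1 rad.
- orange: Orange, 82 mm, lying on the worktop at the left; a bystander.
- banana: Single banana, 175 mm long, lying on the worktop behind; a bystander.
- peeler: Peeler with a green handle, 170 x 25 x 18 mm, lying on the wooden board; a bystander.
- notebook_white: White notebook, 130 x 201 x 12 mm, lying on the worktop at the right; a bystander.
Things that resemble listed ones, but are neither listed nor needed, are in the scene too. Leave any turquoise look-alike of the lid alone.

How it is judged (in metres and radians):
On the way:
1. the blade is fully home on the drive shaft, its hub on the bowl's floor (z of blade in the frame of processor below 0.083 m and horizontal distance between blade and processor below 0.006 m and angle between blade's own z axis and vertical below 0.12 rad), for 0.2 s.
At the end, for the whole second after the job is handed in: Blade home: hub underside within 3 mm of the bowl's floor and 6 mm of the bowl's axis. Lid closed: within 3 mm of its height on the rim, centred within 6 mm, turned to within 0.15 rad of locked, at rest (z of blade in the frame of processor below 0.083 m and horizontal distance between each of blade, lid and processor below 0.006 m and z of lid in the frame of processor between 0.154 and 0.161 m and angle between the y axis of lid and the y axis of processor, either way round below 0.15 rad and linear speed of lid below 0.02 m/s); the robot touches nothing.
It fails at once if the blade is forced (pressed on the shaft or bowl, or turned against the held shaft) with more than 50 N (contact force between blade and processor above 50 N).
It fails at once if the lid is forced on the bowl with more than 60 N (contact force between lid and processor above 60 N).
It fails at once if the orange, banana, peeler or notebook is moved more than 30 mm (distance of any of orange, banana, peeler, notebook_white from where it was at the start of the episode above 0.03 m).
It also fails if it takes over 72 s, if anything falls off the work surface, if the arm or the gripper's body presses on something with over 40 N, if the wrist force passes 120 N, or if a joint passes its speed limit or range.

## Working session

There is one attempt and no reset: what is moved stays moved. The work goes in short steps, Python scripts to look and compute and a shell command to move; the robot and the scene stay as the last step left them, time stands still between calls to the robot, and variables do not carry over. Pictures are saved under pics/ and viewed, at most 10 in all, crops included, and the job is handed in when it is done.

```bash
mkdir -p pics
cat > h.py <<'E'
import numpy as np, cv2
from workcell import observe, eyes, arm
def cap(n,f=None):
    c=eyes.calibration(n); p,d=eyes.capture(n)
    if f: cv2.imwrite('pics/'+f,p[:,:,::-1]); np.savez('pics/'+f+'.npz',p=p,d=d,K=c['camera_matrix'],D=c['distortion'],T=c['pose'])
    return p,d,c
def load(f):
    z=np.load('pics/'+f+'.npz'); return z['p'],z['d'],dict(camera_matrix=z['K'],distortion=z['D'],pose=z['T'])
def rays(c,uv):
    K=np.array(c['camera_matrix'],float);D=np.array(c['distortion'],float)
    u=cv2.undistortPoints(np.array(uv,float).reshape(-1,1,2),K,D)[:,0]
    return np.c_[u,np.ones(len(u))]
def atz(c,uv,z):
    T=np.array(c['pose']); r=rays(c,uv)@T[:3,:3].T; o=T[:3,3]
    return o+r*((z-o[2])/r[:,2])[:,None]
def cloud(d,c):
    v,u=np.mgrid[:d.shape[0],:d.shape[1]]
    r=rays(c,np.stack([u,v],-1).reshape(-1,2))*d.reshape(-1,1)
    T=np.array(c['pose']); return (r@T[:3,:3].T+T[:3,3]).reshape(d.shape+(3,))
E
python3 - <<'E'
from h import *
a=cap('top','top.png');b=cap('side','side.png');cap('wrist','wr0.png')
s=observe();print({k:np.round(s[k],3) for k in ('clock','position','eef_rot','ft_force','finger_gap')})
for c in(a[2],b[2]):print(np.round(c['pose'],2))
cv2.imwrite('pics/v1.png',cv2.resize(a[0][:,:,::-1],(800,500)))
E
```

```text
{'clock': np.float64(0.15), 'position': array([ 192.092, -541.506,  249.29 ]), 'eef_rot': array([-3.14 , -0.   ,  0.341]), 'ft_force': array([-0.077,  0.267,  0.234]), 'finger_gap': np.float64(1.0)}
[[ 1.00000e-02 -9.90000e-01  1.40000e-01  2.96970e+02]
 [-1.00000e+00 -1.00000e-02  1.00000e-02 -1.16060e+02]
 [-1.00000e-02 -1.40000e-01 -9.90000e-01  1.52306e+03]
 [ 0.00000e+00  0.00000e+00  0.00000e+00  1.00000e+00]]
[[ 8.70000e-01 -2.90000e-01  3.90000e-01 -2.20420e+02]
 [-4.90000e-01 -4.90000e-01  7.20000e-01 -1.42836e+03]
 [-2.00000e-02 -8.20000e-01 -5.70000e-01  1.14413e+03]
 [ 0.00000e+00  0.00000e+00  0.00000e+00  1.00000e+00]]
```

View pics/top.png

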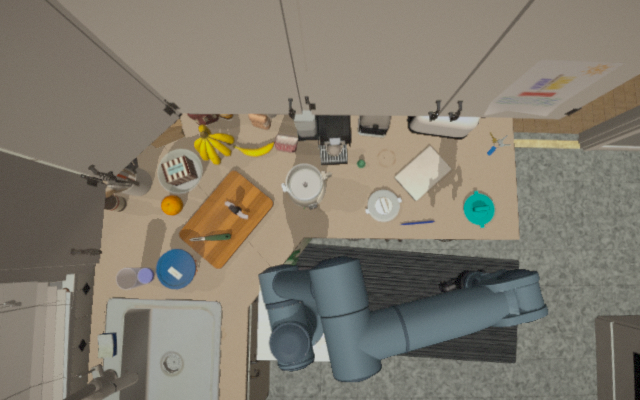

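View pics/side.png

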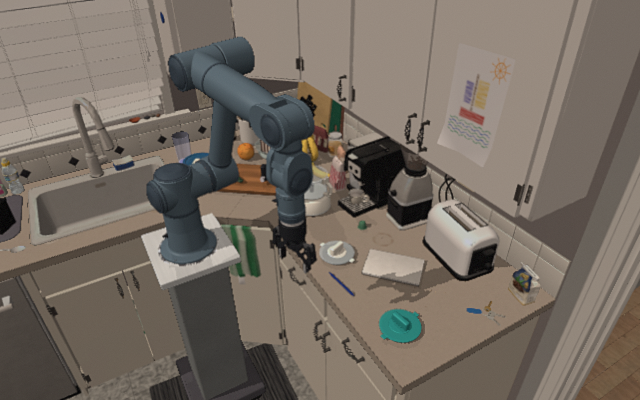

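Top view: the processor is at (305,183). The lid could be the clear one at (382,206) or the turquoise look-alike at (479,209), so I take (382,206). The blade could be the dark/steel thing at (236,210) on the board or the peeler at (210,238), so I take (236,210). The blue bowl at (176,268) also has a white bar on it and is not the lid. Next, one close crop.

Run:
```python
from h import *
p,d,c=load('top.png')
a=cv2.resize(p[180:240,200:270,::-1],None,fx=8,fy=8,interpolation=cv2.INTER_CUBIC)[:, :400+160]
b=cv2.resize(p[150:230,270:410,::-1],None,fx=5.7,fy=5.7,interpolation=cv2.INTER_CUBIC)
o=np.zeros((600,800,3),np.uint8)
a=cv2.resize(a,(280,240));o[:240,:280]=a
b=cv2.resize(b,(630,360));o[240:600,:630]=b
cv2.imwrite('pics/c1.png',o)
P=cloud(d,c)
for n,(u,v),z in (('blade',(236,210),90),('lid',(382,206),40),('proc',(305,183),150)):
    print(n,np.round(P[v,u]),np.round(atz(c,[(u,v)],z)[0]))
# lid hints
for n,(u0,u1,v0,v1),zr in (('lid',(360,405,185,230),(28,60)),('blade',(215,260,190,235),(60,130)),('proc',(275,335,155,215),(160,185))):
    q=P[v0:v1,u0:u1].reshape(-1,3);q=q[(q[:,2]>zr[0])&(q[:,2]<zr[1])]
    if len(q)>5:
        m=q.mean(0);w,V=np.linalg.eigh(np.cov((q-m)[:,:2].T));print(n,len(q),np.round(m),np.round(np.sqrt(w)),np.round(np.degrees(np.arctan2(V[1,1],V[0,1]))),(q[:,:2].min(0)+q[:,:2].max(0))/2)
```

```text
blade [427. 241.  92.] [428. 241.  90.]
lid [ 456. -325.   34.] [ 456. -324.   40.]
proc [530. -23. 124.] [525. -25. 150.]
lid 78 [ 461. -332.   44.] [ 5. 18.] -160.0 [ 461.58180697 -331.56285993]
blade 60 [434. 252.  89.] [ 7. 10.] 48.0 [434.20378825 253.48069721]
proc 255 [531. -21. 169.] [40. 55.] 108.0 [530.81732155 -21.50096185]
```

View pics/c1.png

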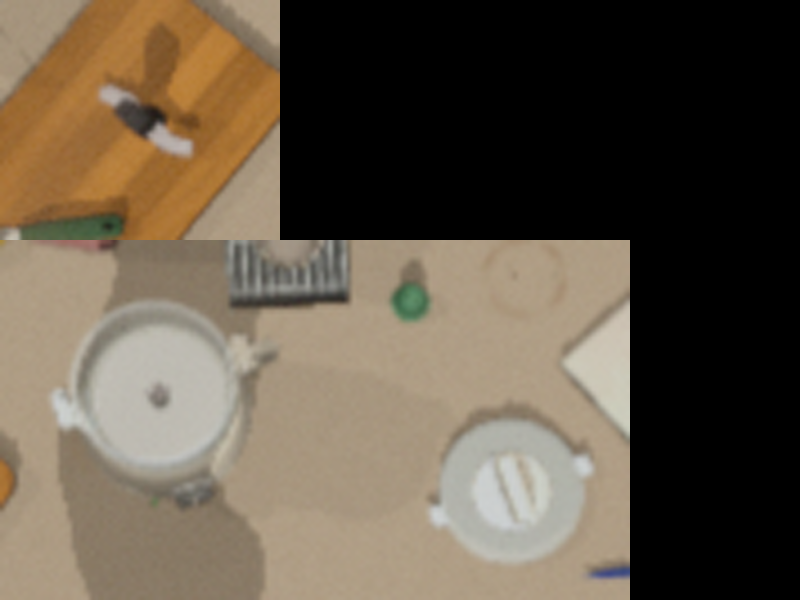

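The crop confirms the choices. The blade has a dark hub at (140,115) with two steel wings. The bowl has a shaft at (158,395), hooks at (62,408) and (245,352), and a dial at (195,492). The clear lid is centred at (511,490) with white lugs at (437,512) and (583,465). Next: hover over the lid, then the processor, then the blade.

```bash
cat >> h.py <<'E'
def go(x,y,z,yaw=None):
    "print tool-frame shift and spin (deg) from measured pose to target (mm, deg)"
    s=observe(); p=np.array(s['position']); r=s['eef_rot']; w=r[2]
    from scipy.spatial.transform import Rotation as Ro
    d=Ro.from_euler('xyz',r).inv().apply(np.array([x,y,z])-p)
    sp=0 if yaw is None else -((yaw-np.degrees(w)+180)%360-180)
    print('t',round(s['clock'],2),'pos',p.round(1),'yaw',round(np.degrees(w),1),'| shift',d.round(1),'spin',round(sp,1),'| q6',np.round(s['q'][5],2),'F',np.round(s['ft_force'],1),'M',np.round(s['moment'],2),'gap',round(s['finger_gap'],3),'ff',round(float(np.max(s['finger_force'])),1))
E
python3 - <<'E'
from h import *
p,d,c=load('wr0.png');s=observe();print(np.round(c['pose'],2));print(np.round(c['camera_matrix'],0))
go(459,-329,260)
go(430,247,260,50)
E
```

```text
[[ 3.3000e-01 -9.1000e-01 -2.4000e-01  2.5398e+02]
 [-9.4000e-01 -3.2000e-01 -8.0000e-02 -5.2114e+02]
 [-0.0000e+00  2.6000e-01 -9.7000e-01  3.7340e+02]
 [ 0.0000e+00  0.0000e+00  0.0000e+00  1.0000e+00]]
[[292.   0. 318.]
 [  0. 292. 203.]
 [  0.   0.   1.]]
t 0.15 pos [ 192.1 -541.5  249.3] yaw 19.5 | shift [ 322.6 -111.1  -10.5] spin 0 | q6 1.46 F [-0.1  0.3  0.2] M [ 0.   -0.    0.01] gap 1.0 ff 0.0
t 0.15 pos [ 192.1 -541.5  249.3] yaw 19.5 | shift [ 487.8 -663.7   -9.7] spin -30.5 | q6 1.46 F [-0.1  0.3  0.2] M [ 0.   -0.    0.01] gap 1.0 ff 0.0
```

```bash
python3 -m jog '[[-1,60,-20,-10,-10],[-1,120,-40,-20,-20],[-1,180,-60,-30,-30],[-1,240,-80,-40,-40],[-1,300,-100,-40,-50]]'
python3 -m jog '[[-1,29,11,0,0],[-1,29,11,0,0],[-1,29,11,0,0]]'
python3 - <<'E'
from h import *
cap('wrist','w_lid.png'); go(459,-329,290); go(530,-21,330); go(530,-21,330,180)
E
```

```text
clock: 0.78
position: [437.7, -350.5, 290.6]
eef_rot: [3.14, 0.001, 1.219]
ft_force: [1.1, -0.8, -0.6]
finger_gap: 1.0
finger_force: 0.0
clock: 1.15
position: [456.1, -328.6, 289.6]
eef_rot: [-3.141, 0.0, 1.213]
ft_force: [-0.8, 0.3, 0.7]
finger_gap: 1.003
finger_force: 0.0
t 1.2 pos [ 455.9 -329.   289.7] yaw 69.5 | shift [ 1.1  2.9 -0.3] spin 0 | q6 1.19 F [ 0.6 -0.4 -0.6] M [ 0.   -0.01  0.01] gap 0.999 ff 0.0
t 1.2 pos [ 455.9 -329.   289.7] yaw 69.5 | shift [314.4 -38.7 -40.4] spin 0 | q6 1.19 F [ 0.6 -0.4 -0.6] M [ 0.   -0.01  0.01] gap 0.999 ff 0.0
t 1.2 pos [ 455.9 -329.   289.7] yaw 69.5 | shift [314.4 -38.7 -40.4] spin -110.5 | q6 1.19 F [ 0.6 -0.4 -0.6] M [ 0.   -0.01  0.01] gap 0.999 ff 0.0
```

```bash
python3 -m jog '[[-1,55,-8,-40,-10],[-1,115,-15,-40,-20],[-1,175,-22,-40,-30],[-1,235,-30,-40,-40],[-1,290,-36,-40,-50]]'
python3 -m jog '[[-1,-10,-22,0,-10],[-1,-10,-22,0,-20],[-1,-10,-22,0,-20],[-1,-10,-22,0,-20]]'
python3 - <<'E'
from h import *
cap('wrist','w_proc.png'); go(530,-21,330); go(432,248,270,230)
E
```

```text
clock: 1.82
position: [524.2, -43.5, 330.1]
eef_rot: [3.141, 0.001, 2.09]
ft_force: [0.5, 0.4, 0.8]
finger_gap: 1.001
finger_force: 0.0
clock: 2.33
position: [510.0, -64.4, 329.9]
eef_rot: [-3.142, 0.0, 2.431]
ft_force: [0.1, -0.1, -0.3]
finger_gap: 1.003
finger_force: 0.0
t 2.38 pos [510.  -64.3 329.9] yaw 139.3 | shift [13.  45.9 -0.2] spin 0 | q6 0.46 F [-0.1 -1.2 -0.1] M [ 0.06  0.01 -0.03] gap 1.0 ff 0.0
t 2.38 pos [510.  -64.3 329.9] yaw 139.3 | shift [262.6 186.1  59.8] spin -90.7 | q6 0.46 F [-0.1 -1.2 -0.1] M [ 0.06  0.01 -0.03] gap 1.0 ff 0.0
```

```bash
python3 -m jog '[[-1,50,30,0,-10],[-1,98,65,10,-20],[-1,148,102,20,-30],[-1,195,138,40,-40],[-1,240,170,60,-50]]'
python3 -m jog '[[-1,22,-8,0,-10],[-1,22,-8,0,-20],[-1,22,-8,0,-30],[-1,22,-8,0,-40],[-1,22,-8,0,-40]]'
python3 - <<'E'
from h import *
cap('wrist','w_bl.png'); go(432,248,270,230)
ims=[cv2.imread('pics/'+f)[40:360,120:520] for f in('w_lid.png','w_proc.png','w_bl.png')]
cv2.imwrite('pics/m.png',np.vstack([np.hstack(ims[:2]),np.hstack([ims[2],ims[2]*0])])[:600])
E
```

```text
clock: 3.0
position: [437.7, 223.2, 269.6]
eef_rot: [3.141, 0.001, -2.971]
ft_force: [1.5, 0.4, 0.1]
finger_gap: 0.997
finger_force: 0.0
clock: 3.62
position: [417.7, 209.8, 269.9]
eef_rot: [-3.141, 0.0, -2.281]
ft_force: [0.3, 1.1, 1.4]
finger_gap: 0.998
finger_force: 0.0
t 3.67 pos [417.7 209.8 269.9] yaw -130.7 | shift [-38.3  14.   -0.1] spin -0.7 | q6 -0.53 F [ 0.3  0.8 -0.2] M [-0.01  0.01 -0.06] gap 0.998 ff 0.0
```

View pics/m.png

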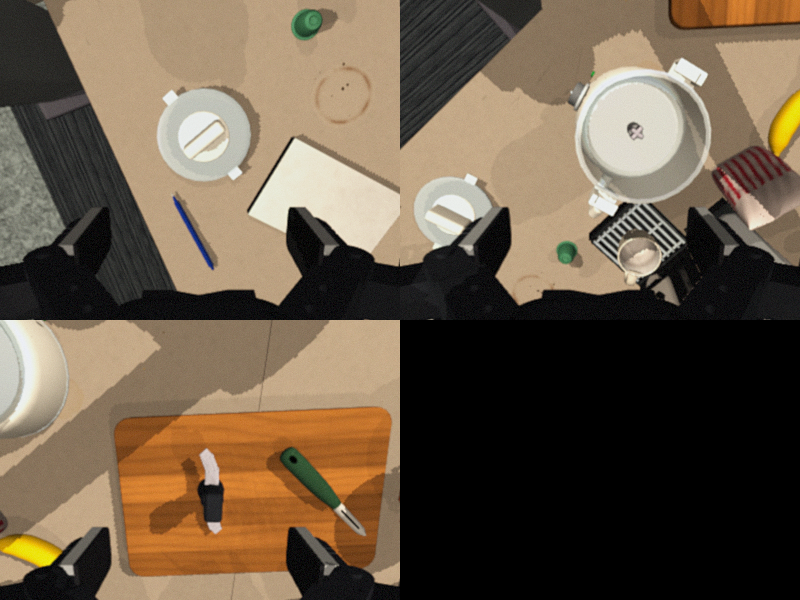

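The mosaic shows the lid at (204,135) with lugs at (170,98) and (236,173). The bowl shows hooks at (689,71) and (605,201) and the cross at (635,130). The blade bar is at (212,500) with wings at (209,460) and (214,527). Next I take metric fits from the depth.

Run:
```python
from h import *
def pca(q):
    m=q[:,:2].mean(0);(cx,cy),wh,a=cv2.minAreaRect(q[:,:2].astype(np.float32))
    w,V=np.linalg.eigh(np.cov((q[:,:2]-m).T));return 'n',len(q),'mean',m.round(1),'sd',np.sqrt(w).round(1),'ang',np.degrees(np.arctan2(V[1,1],V[0,1])).round(1)%180,'rect',np.round([cx,cy,*wh,a],1)
def circ(q):
    A=np.c_[2*q[:,:2],np.ones(len(q))];s=np.linalg.lstsq(A,(q[:,:2]**2).sum(1),rcond=None)[0];return s[:2].round(1),np.sqrt(s[2]+s[0]**2+s[1]**2).round(1)
# blade
p,d,c=load('w_bl.png');P=cloud(d,c);R=P[40:400,:];m=(np.hypot(P[...,0]-432,P[...,1]-248)<75)&(d>0)
print('board z',np.median(P[...,2][m]))
z0=np.median(P[...,2][m]);q=P[m]
for lo,hi in((60,85),(70,85),(5,30)):
    k=q[(q[:,2]>z0+lo)&(q[:,2]<z0+hi)]
    if len(k)>8:print('blade',lo,hi,*pca(k),k[:,2].max().round(1))
# lid
p,d,c=load('w_lid.png');P=cloud(d,c);m=(np.hypot(P[...,0]-459,P[...,1]+329)<85)&(d>0);q=P[m]
print('table',np.percentile(q[:,2],[1,5,50,99]).round(1))
k=q[(q[:,2]>36)&(q[:,2]<60)];print('lidgrip',*pca(k),np.median(k[:,2]))
k=q[(q[:,2]>8)];k=k[np.abs(np.hypot(*(k[:,:2]-k[:,:2].mean(0)).T)-62)<6];print('lid circ',circ(k))
r=np.hypot(P[...,0]-459,P[...,1]+329);br=p.min(-1);mm=(br>225)&(r>64)&(r<84)&(d>0);k=P[mm]
for h in(1,-1):
    kk=k[(k[:,1]+329)*h>0];print('lug',len(kk),kk.mean(0).round(1) if len(kk) else '')
# proc
p,d,c=load('w_proc.png');P=cloud(d,c);r=np.hypot(P[...,0]-530,P[...,1]+21)
m=(r<85)&(P[...,2]>164)&(P[...,2]<171)&(r<72);print('rim',circ(P[m]),m.sum(),np.median(P[m][:,2]))
m=(r<20)&(P[...,2]>112)&(P[...,2]<135);print('shaft',*pca(P[m]),np.median(P[m][:,2]))
m=(r>64)&(r<95)&(P[...,2]>172)&(P[...,2]<184);k=P[m]
for h in(1,-1):
    kk=k[(k[:,1]+21)*h>0];print('hook',len(kk),kk.mean(0).round(1) if len(kk) else '')
cv2.imwrite('pics/cross.png',cv2.resize(p[150:190,330:380,::-1],None,fx=14,fy=14,interpolation=cv2.INTER_CUBIC))
```

```text
board z 330.2395736929392
blade 5 30 n 18611 mean [400.  204.1] sd [ 3.7 29.3] ang 135.9 rect [396.9 210.2  17.7 107.3  43.1] 354.4
table [ -0.4   1.1 347.  373. ]
lidgrip n 669 mean [ 462.7 -334.5] sd [ 5.2 17.2] ang 20.099999999999994 rect [ 462.3 -335.7   61.3   18.2   20.2] 46.77598744817561
lid circ (array([ 459.8, -322.8]), np.float64(62.2))
lug 39 [ 436.6 -267.1   14.4]
lug 76 [ 485.5 -400.4   14.5]
rim (array([529.9, -24.4]), np.float64(64.2)) 2532 167.82754088573944
shaft n 143 mean [529.6 -24.4] sd [4.1 4.3] ang 81.3 rect [530.3 -24.4  15.5  15.5  55.9] 121.5560338094644
hook 480 [507.   47.3 177.8]
hook 340 [552.7 -96.4 177.7]
```

View pics/cross.png

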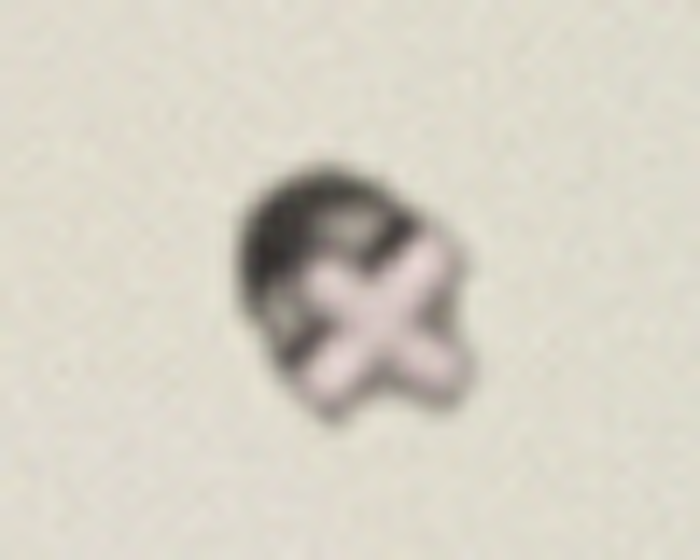

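Run:
```python
from h import *
p,d,c=load('w_proc.png')
uv=np.array([(325,385),(435,245),(322,275),(450,380)])/14+[329.5,149.5]
w=atz(c,uv,122);print(w.round(1));a=w[1]-w[0];b=w[3]-w[2];print(np.degrees(np.arctan2(a[1],a[0]))%90,np.degrees(np.arctan2(b[1],b[0]))%90)
g=cv2.cvtColor(p,cv2.COLOR_RGB2GRAY)
P=cloud(d,c);q=P[(np.abs(P[...,2]-121.5)<1.5)&(np.hypot(P[...,0]-530,P[...,1]+24.4)<11)][:,:2]-w.mean(0)[:2]
th=np.arctan2(q[:,1],q[:,0]);r=np.hypot(*q.T);print('4th harmonic',np.degrees(np.angle((r**2*np.exp(4j*th)).sum())/4)%90, len(q))
p,d,c=load('w_bl.png');P=cloud(d,c);P[d==0]=999
m=(np.hypot(P[...,0]-432,P[...,1]-248)<75)&(P[...,2]<150);q=P[m];z0=np.percentile(q[:,2],30);print('board',z0)
for lo,hi in((65,90),(71,90),(5,30)):
    k=q[(q[:,2]>z0+lo)&(q[:,2]<z0+hi)]
    if len(k)>8:print(lo,len(k),k.mean(0).round(1),np.round(cv2.minAreaRect(k[:,:2].astype(np.float32))[0],1),cv2.minAreaRect(k[:,:2].astype(np.float32))[1:],'max',k[:,2].max())
    w,V=np.linalg.eigh(np.cov((k-k.mean(0))[:,:2].T));print(np.degrees(np.arctan2(V[1,1],V[0,1]))%180)
```

```text
[[530.6 -30.8 122. ]
 [527.5 -16.8 122. ]
 [523.4 -25.3 122. ]
 [536.9 -22.8 122. ]]
12.556061316898209 10.517975003884844
4th harmonic 11.997036739590099 96
board 20.46982724229406
65 566 [433.  250.1  95.3] [433.6 251.5] ((32.871665954589844, 20.153583526611328), 49.911346435546875) max 98.13300731351507
49.22959215511359
71 533 [433.4 250.6  95.8] [433.7 251.4] ((32.83932113647461, 19.763179779052734), 49.61014175415039) max 98.13300731351507
47.54305334305222
5 709 [424.4 238.9  41.4] [434.7 251.5] ((115.75084686279297, 34.066646575927734), 50.43491744995117) max 50.40484556670282
55.11738375915301
```

```bash
python3 -m jog '[[-0.5,-20,7,50,0],[-0.4,-42,14,100,0],[-0.4,-42,14,110,0],[-0.4,-42,14,110,0]]'
python3 - <<'E'
from h import *
go(433.7,251.4,88,-130)
E
```

```text
clock: 4.18
position: [433.6, 250.4, 159.9]
eef_rot: [3.141, -0.002, -2.279]
ft_force: [0.3, -0.4, 0.7]
finger_gap: 0.697
finger_force: 0.0
t 4.17 pos [433.6 250.4 159.9] yaw -130.6 | shift [-0.9  0.5 71.9] spin -0.6 | q6 -0.47 F [ 0.3 -0.4  0.7] M [ 0.04 -0.02 -0.01] gap 0.697 ff 0.0
```

```bash
python3 -m jog '[[-0.4,-1,0.5,35,-0.6],[-0.4,-1,0.5,65,-0.6],[-0.4,-1,0.5,72,-0.6],[-0.4,-1,0.5,72,-0.6],[1,-1,0.5,72,-0.6]]' 40; python3 -m jog '[[1,0,0,0,0],[1,0,0,0,0],[1,0,0,0,0],[1,0,0,0,0]]'
python3 - <<'E'
from h import *
go(433.7,251.4,88,-130)
E
```

```text
clock: 4.8
position: [435.8, 252.5, 89.7]
eef_rot: [-3.14, 0.003, -2.267]
ft_force: [-0.2, 0.3, 0.9]
finger_gap: 0.504
finger_force: 0.0
clock: 5.3
position: [435.3, 252.5, 88.9]
eef_rot: [-3.14, 0.002, -2.267]
ft_force: [0.6, 0.5, 6.1]
finger_gap: 0.225
finger_force: 42.3
t 5.3 pos [435.3 252.5  88.9] yaw -129.9 | shift [1.9 0.5 0.9] spin 0.1 | q6 -0.48 F [0.6 0.5 6.1] M [-0.05  0.11 -0.01] gap 0.225 ff 42.3
```

```bash
python3 -m jog '[[1,0,0,-30,0],[1,0,0,-80,0],[1,0,0,-130,0],[1,0,0,-180,0],[1,0,0,-180,0]]'
python3 - <<'E'
from h import *
go(530,-24.4,269,-168)
E
```

```text
clock: 5.92
position: [436.6, 253.1, 272.0]
eef_rot: [-3.138, 0.007, -2.267]
ft_force: [0.7, 1.3, -1.0]
finger_gap: 0.228
finger_force: 41.5
t 5.92 pos [436.6 253.1 272. ] yaw -129.9 | shift [ 153.2 -249.5    2.9] spin 38.1 | q6 -0.48 F [ 0.7  1.3 -1. ] M [-0.   -0.04 -0.04] gap 0.228 ff 41.5
```

```bash
python3 -m jog '[[1,20,-35,0,8],[1,50,-80,0,18],[1,80,-130,0,28],[1,105,-172,0,36],[1,130,-212,0,38]]'; python3 -m jog '[[1,20,-35,0,0],[1,32,-30,0,0],[1,32,-30,0,0]]';  python3 - <<'E'
from h import *
p,d,c=cap('wrist','w_h.png');go(530,-24.4,269,-168);cv2.imwrite('pics/w_hc.png',p[:,100:560,::-1])
E
```

```text
clock: 6.55
position: [513.2, 14.8, 266.1]
eef_rot: [3.141, -0.003, -2.932]
ft_force: [0.2, -0.4, -1.1]
finger_gap: 0.227
finger_force: 41.5
clock: 6.92
position: [487.2, -19.0, 266.9]
eef_rot: [3.14, -0.002, -2.93]
ft_force: [-0.1, -0.2, -1.2]
finger_gap: 0.226
finger_force: 41.4
t 6.97 pos [488.  -18.8 267.2] yaw -167.8 | shift [-39.8 -14.3  -1.9] spin 0.2 | q6 -0.38 F [ 0.1  0.6 -2. ] M [-0.02 -0.05 -0.05] gap 0.225 ff 41.4
```

View pics/w_hc.png

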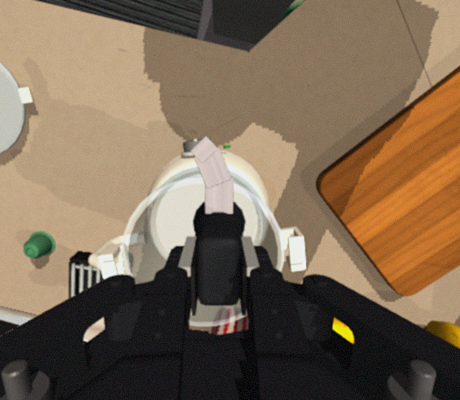

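The blade is upright in the fingers: bar at (218,270), wing up to (205,150). The bowl is below with hooks at (290,248) and (110,262). I'll measure the blade axis along tool x from the bar's ends.

Run:
```python
from h import *
from scipy.spatial.transform import Rotation as Ro
p,d,c=load('w_h.png');s=observe();P=cloud(d,c);R=Ro.from_euler('xyz',s['eef_rot'])
L=R.inv().apply(P.reshape(-1,3)-np.array(s['position']));L=L[d.ravel()>0]
for lo,hi in((-10,-5.5),(25,40),(55,62)):
    k=L[(np.abs(L[:,1])<(8 if lo<0 else 22))&(L[:,2]>lo)&(L[:,2]<hi)&(np.abs(L[:,0])<70)]
    print(lo,len(k),np.percentile(k[:,0],[0,2,50,98,100]).round(1) if len(k) else '',np.median(k[:,1:],0) if len(k) else'')
k=L[(np.abs(L[:,1])<8)&(np.abs(L[:,0])<30)&(L[:,2]>-12)&(L[:,2]<24)]
for x in range(-26,27,3):
    m=k[np.abs(k[:,0]-x)<1.5];print(x,len(m),np.median(m[:,2]).round(1) if len(m) else '')
go(530,-24.4,269,-168)
```

```text
-10 2207 [-14.5 -13.2   2.7  17.2  18.1] [-0.23531278 -6.97821972]
25 234 [ 3.1  5.  13.8 15.5 15.7] [-0.98234068 35.41879153]
55 181 [-3.2 -1.9  9.4 14.5 15. ] [ 8.14636351 59.76324682]
-26 0 
-23 0 
-20 0 
-17 0 
-14 94 -6.3
-11 193 -7.1
-8 194 -7.1
-5 207 -7.0
-2 208 -7.0
1 227 -7.0
4 212 -7.0
7 221 -7.0
10 226 -7.1
13 238 -7.0
16 317 -6.1
19 602 4.2
22 0 
25 0 
t 6.97 pos [488.  -18.8 267.2] yaw -167.8 | shift [-39.8 -14.3  -1.9] spin 0.2 | q6 -0.38 F [ 0.1  0.6 -2. ] M [-0.02 -0.05 -0.05] gap 0.225 ff 41.4
```

```bash
python3 -m jog '[[1,-20,-7,0,0],[1,-41,-14,0,0],[1,-41.5,-14.3,0,0],[1,-41.5,-14.3,0,0]]'
python3 - <<'E'
from h import *
go(531.8,-24,194,-168)
E
```

```text
clock: 7.48
position: [531.9, -24.0, 267.6]
eef_rot: [3.141, -0.001, -2.929]
ft_force: [0.2, 0.2, -0.8]
finger_gap: 0.228
finger_force: 41.4
t 7.47 pos [531.9 -24.  267.6] yaw -167.8 | shift [ 0.   0.  73.6] spin 0.2 | q6 -0.38 F [ 0.2  0.2 -0.8] M [-0.   -0.01  0.03] gap 0.228 ff 41.4
```

```bash
python3 -m jog '[[1,0,0,30,0],[1,0,0,60,0],[1,0,0,74,0],[1,0,0,80,0],[1,0,0,80,0]]'; python3 -m jog '[[1,0,0,4,0],[1,0,0,8,0],[1,0,0,12,0],[1,0,0,15,0],[1,0,0,15,0]]'
python3 - <<'E'
from h import *
go(531.8,-24,162,-168)
E
```

```text
clock: 8.1
position: [532.5, -24.9, 188.4]
eef_rot: [-3.141, 0.0, -2.93]
ft_force: [0.9, 0.1, -0.7]
finger_gap: 0.227
finger_force: 41.4
clock: 8.72
position: [532.1, -24.6, 172.3]
eef_rot: [3.141, -0.001, -2.93]
ft_force: [-0.2, 1.3, -2.7]
finger_gap: 0.228
finger_force: 41.4
t 8.72 pos [532.1 -24.6 172.3] yaw -167.9 | shift [ 0.2  0.6 10.3] spin 0.1 | q6 -0.38 F [-0.2  1.3 -2.7] M [0.47 0.04 0.  ] gap 0.228 ff 41.4
```

```bash
python3 -m jog '[[1,0,0,3,0],[1,0,0,6,0],[1,0,0,8,0],[1,0,0,10,0]]'; python3 -m jog '[[1,0,0,1.5,0],[1,0,0,3,0],[1,0,0,3,0]]'
python3 - <<'E'
from h import *
go(531.8,-24,147.5,-168)
E
```

```text
clock: 9.22
position: [532.2, -24.5, 162.8]
eef_rot: [3.141, 0.0, -2.93]
ft_force: [-1.6, 4.2, 2.1]
finger_gap: 0.225
finger_force: 41.8
clock: 9.6
position: [532.2, -24.5, 159.7]
eef_rot: [3.141, -0.0, -2.93]
ft_force: [-1.4, 5.1, 0.8]
finger_gap: 0.228
finger_force: 41.9
t 9.6 pos [532.2 -24.5 159.7] yaw -167.9 | shift [ 0.3  0.6 12.2] spin 0.1 | q6 -0.38 F [-1.4  5.1  0.8] M [ 1.15  0.25 -0.03] gap 0.228 ff 41.9
```

```bash
python3 -m jog '[[1,0.3,0.8,0,0],[1,0.3,0.8,2,0],[1,0.3,0.8,4,0],[1,0.3,0.8,4,0]]';  python3 - <<'E'
from h import *
go(531.8,-24,147.5,-168)
E
```

```text
clock: 10.1
position: [531.5, -24.0, 155.9]
eef_rot: [3.141, -0.0, -2.93]
ft_force: [-1.7, 3.9, 1.1]
finger_gap: 0.228
finger_force: 41.9
t 10.1 pos [531.5 -24.  155.9] yaw -167.9 | shift [-0.2 -0.1  8.4] spin 0.1 | q6 -0.38 F [-1.7  3.9  1.1] M [ 1.04  0.52 -0.07] gap 0.228 ff 41.9
```

```bash
python3 -m jog '[[1,0.3,0.6,2,0],[1,0.3,0.6,4,0],[1,0.3,0.6,6,0],[1,0.3,0.6,7,0],[1,0.3,0.6,7.5,0]]';  python3 - <<'E'
from h import *
go(531.8,-24,147.5,-168)
E
```

```text
clock: 10.72
position: [531.5, -23.8, 148.3]
eef_rot: [-3.141, -0.0, -2.93]
ft_force: [-1.2, 2.8, 2.0]
finger_gap: 0.224
finger_force: 41.8
t 10.72 pos [531.5 -23.8 148.3] yaw -167.9 | shift [-0.3 -0.3  0.8] spin 0.1 | q6 -0.38 F [-1.2  2.8  2. ] M [0.61 0.39 0.02] gap 0.224 ff 41.8
```

```bash
python3 -m jog '[[1,0,0,0.5,0],[1,0,0,1,0],[1,0,0,1.5,0]]';  python3 -m jog '[[1,0,0,0.5,0],[1,0,0,1,0]]'
```

```text
clock: 11.1
position: [531.5, -23.7, 147.4]
eef_rot: [-3.141, 0.0, -2.93]
ft_force: [-4.6, 2.6, 6.9]
finger_gap: 0.226
finger_force: 42.7
clock: 11.35
position: [531.5, -23.7, 147.4]
eef_rot: [-3.141, 0.001, -2.93]
ft_force: [-5.8, 3.9, 14.6]
finger_gap: 0.228
finger_force: 43.5
```

```bash
python3 -m jog '[[1,0,0,-1.5,0],[0,0,0,-1.5,0],[0,0,0,-1.5,0],[0,0,0,-1.5,0],[0,0,0,-1.5,0]]';  python3 -m jog '[[0,0,0,-30,0],[0,0,0,-80,0],[0,0,0,-130,0],[0,0,0,-180,0],[0,0,0,-180,0]]'
python3 - <<'E'
from h import *
p,d,c=cap('wrist','w_home.png');P=cloud(d,c);P[d==0]=999
m=(np.hypot(P[...,0]-530,P[...,1]+24.4)<30)&(P[...,2]>145)&(P[...,2]<175);k=P[m]
print(len(k),np.median(k,0),cv2.minAreaRect(k[:,:2].astype(np.float32)))
go(462,-335,330,-160)
E
```

```text
clock: 11.98
position: [531.6, -23.8, 147.4]
eef_rot: [-3.141, 0.0, -2.93]
ft_force: [0.6, 0.0, -0.4]
finger_gap: 0.5
finger_force: 0.0
clock: 12.6
position: [533.7, -24.0, 332.0]
eef_rot: [-3.138, 0.008, -2.93]
ft_force: [-0.3, 0.5, 0.6]
finger_gap: 0.5
finger_force: 0.0
605 [529.54502422 -24.8130956  154.42585606] ((530.4271240234375, -24.2398681640625), (32.7018928527832, 20.470802307128906), 11.792886734008789)
t 12.65 pos [532.8 -23.9 329.4] yaw -167.9 | shift [ 134.6 -289.3   -0.6] spin -7.9 | q6 -0.38 F [ 0.3 -0.3 -0.5] M [-0.02  0.01  0.  ] gap 0.5 ff 0.0
```

Blade is home: its bar top is at z 154.4 = 80 + 74.5, centred at (530.4,-24.2). Now the lid.

```bash
python3 -m jog '[[0,20,-45,0,0],[0,45,-100,0,-4],[0,72,-155,20,-8],[0,98,-210,40,-8],[-0.2,122,-262,60,-8]]'; python3 -m jog '[[-0.2,10,-29,40,0],[-0.2,10,-29,60,0],[-0.2,10,-29,60,0]]'
python3 - <<'E'
from h import *
go(462.2,-335,38,-159.8)
E
```

```text
clock: 13.28
position: [466.2, -305.2, 265.7]
eef_rot: [3.14, -0.001, -2.79]
ft_force: [0.3, -0.1, 0.8]
finger_gap: 0.602
finger_force: 0.0
clock: 13.65
position: [466.0, -333.3, 204.4]
eef_rot: [3.135, -0.003, -2.791]
ft_force: [-0.2, 1.2, 0.2]
finger_gap: 0.602
finger_force: 0.0
t 13.65 pos [ 466.  -333.3  204.4] yaw -159.9 | shift [  3.6  -1.4 166.4] spin -0.1 | q6 -1.08 F [-0.2  1.2  0.2] M [ 0.04 -0.02  0.06] gap 0.602 ff 0.0
```

```bash
python3 -m jog '[[-0.2,4,-1,40,0],[-0.2,4,-1,70,0],[-0.2,4,-1,70,0]]'
python3 - <<'E'
from h import *
p,d,c=cap('wrist','w_l2.png');P=cloud(d,c);P[d==0]=999
m=(np.hypot(P[...,0]-462,P[...,1]+335)<40)&(P[...,2]>40)&(P[...,2]<52);k=P[m]
print(len(k),np.median(k,0),cv2.minAreaRect(k[:,:2].astype(np.float32)))
go(462.2,-335,38,-159.8)
E
```

```text
clock: 14.02
position: [463.4, -335.0, 136.3]
eef_rot: [3.137, -0.002, -2.79]
ft_force: [0.9, -0.5, 1.3]
finger_gap: 0.599
finger_force: 0.0
1725 [ 459.66182848 -335.98115351   46.83172634] ((461.1501159667969, -335.2376708984375), (60.29965591430664, 17.609691619873047), 19.942855834960938)
t 14.07 pos [ 464.4 -336.   138. ] yaw -159.8 | shift [  1.7   1.6 100. ] spin -0.0 | q6 -1.09 F [ 0.2 -0.2  0.4] M [ 0.03 -0.01  0.01] gap 0.6 ff 0.0
```

Lid grip is at (461.5,-335.2), yaw 20.

```bash
python3 -m jog '[[-0.2,2.3,1,40,0],[-0.2,2.3,1,80,0],[-0.2,2.3,1,96,0],[-0.2,2.3,1,100,0],[-0.2,2.3,1,100,0]]' 60; python3 -m jog '[[1,0,0,0,0],[1,0,0,0,0],[1,0,0,0,0],[1,0,0,0,0],[1,0,0,0,0]]' 60
python3 - <<'E'
from h import *
go(461.5,-335.2,38,-159.8)
E
```

```text
clock: 14.7
position: [463.3, -337.6, 39.5]
eef_rot: [-3.139, 0.001, -2.79]
ft_force: [0.0, 0.0, -0.1]
finger_gap: 0.601
finger_force: 0.0
clock: 15.32
position: [463.1, -337.5, 39.2]
eef_rot: [-3.139, 0.001, -2.79]
ft_force: [0.2, 1.0, 6.5]
finger_gap: 0.201
finger_force: 61.0
t 15.32 pos [ 463.1 -337.5   39.2] yaw -159.9 | shift [0.7 2.7 1.2] spin -0.1 | q6 -1.09 F [0.2 1.  6.5] M [0.16 0.06 0.01] gap 0.201 ff 61.0
```

```bash
python3 -m jog '[[1,0,0,-30,0],[1,0,0,-80,0],[1,0,0,-140,0],[1,0,0,-190,0],[1,0,0,-215,0]]'
python3 - <<'E'
from h import *
go(530,-24.4,254,-115)
E
```

```text
clock: 15.95
position: [463.0, -337.5, 256.4]
eef_rot: [-3.137, 0.002, -2.79]
ft_force: [-0.3, 0.7, -1.5]
finger_gap: 0.199
finger_force: 60.1
t 15.95 pos [ 463.  -337.5  256.4] yaw -159.9 | shift [-170.6  270.9    1.6] spin -44.9 | q6 -1.09 F [-0.3  0.7 -1.5] M [-0.03  0.03 -0.01] gap 0.199 ff 60.1
```

```bash
python3 -m jog '[[1,-25,40,0,-9],[1,-58,92,0,-18],[1,-90,143,0,-27],[1,-123,195,0,-36],[1,-152,241,0,-45]]';python3 -m jog '[[1,0,0,0,0],[1,0,0,0,0]]'
python3 - <<'E'
from h import *
from scipy.spatial.transform import Rotation as Ro
p,d,c=cap('wrist','w_l3.png');s=observe();P=cloud(d,c)
L=Ro.from_euler('xyz',s['eef_rot']).inv().apply(P.reshape(-1,3)-np.array(s['position']));L=L[d.ravel()>0]
k=L[(np.abs(L[:,1])<7)&(L[:,2]>-12)&(L[:,2]<-5)&(np.abs(L[:,0])<45)];print(len(k),np.percentile(k[:,0],[0,1,99,100]),np.median(k[:,2]))
go(530,-24.4,205,-115)
E
```

```text
clock: 16.58
position: [521.9, -56.0, 252.8]
eef_rot: [3.141, -0.0, -1.999]
ft_force: [0.2, -0.5, -1.3]
finger_gap: 0.199
finger_force: 60.0
clock: 16.82
position: [521.8, -58.3, 252.7]
eef_rot: [3.141, -0.001, -2.005]
ft_force: [0.2, -0.6, -1.4]
finger_gap: 0.198
finger_force: 60.1
3819 [-29.37914938 -27.65679282  30.40994891  31.72416024] -7.802849570664262
t 16.88 pos [521.8 -59.  252.8] yaw -115.0 | shift [-34.8   7.1  47.7] spin 0.0 | q6 -1.37 F [ 1.   0.3 -0.5] M [ 0.   -0.01  0.  ] gap 0.201 ff 60.1
```

```bash
python3 -m jog '[[1,-20,4,0,0],[1,-36,7.1,0,0],[1,-36,7.1,0,0],[1,-36,7.1,15,0],[1,-36,7.1,32,0]]';python3 -m jog '[[1,0,0,3,0],[1,0,0,6,0],[1,0,0,6,0]]'
python3 - <<'E'
from h import *
go(530.5,-23.3,197.2,-115)
E
```

```text
clock: 17.5
position: [530.7, -23.2, 219.9]
eef_rot: [-3.141, -0.0, -2.006]
ft_force: [-0.1, -0.2, -0.9]
finger_gap: 0.199
finger_force: 60.1
clock: 17.88
position: [530.8, -22.7, 215.1]
eef_rot: [-3.141, -0.0, -2.005]
ft_force: [-0.6, -0.1, -1.6]
finger_gap: 0.199
finger_force: 60.1
t 17.88 pos [530.8 -22.7 215.1] yaw -114.9 | shift [ 0.7  0.1 17.9] spin 0.1 | q6 -1.3 F [-0.6 -0.1 -1.6] M [-0.05  0.    0.01] gap 0.199 ff 60.1
```

```bash
python3 -m jog '[[1,0.7,0,3,0],[1,0.7,0,6,0],[1,0.7,0,9,0],[1,0.7,0,11,0],[1,0.7,0,11,0]]';python3 -m jog '[[1,0,0,2,0],[1,0,0,4,0],[1,0,0,5.5,0],[1,0,0,5.5,0]]'
python3 - <<'E'
from h import *
go(530.5,-23.3,197.2,-115)
E
```

```text
clock: 18.5
position: [530.3, -23.1, 203.7]
eef_rot: [3.141, -0.0, -2.005]
ft_force: [-0.4, 0.1, -1.1]
finger_gap: 0.197
finger_force: 60.1
clock: 19.0
position: [530.3, -23.1, 198.3]
eef_rot: [3.141, -0.0, -2.005]
ft_force: [-0.9, 0.4, -0.3]
finger_gap: 0.199
finger_force: 60.1
t 19.0 pos [530.3 -23.1 198.3] yaw -114.9 | shift [ 0.1 -0.2  1.1] spin 0.1 | q6 -1.3 F [-0.9  0.4 -0.3] M [0.02 0.04 0.01] gap 0.199 ff 60.1
```

```bash
python3 -m jog '[[1,0,0,1,0],[1,0,0,1.3,0],[1,0,0,1.3,0]]';python3 -m jog '[[1,0,-0.1,0,5],[1,0,-0.2,0,10],[1,0.1,-0.3,0,15],[1,0.1,-0.4,0,20],[1,0.1,-0.4,0,20]]'
python3 - <<'E'
from h import *
go(530.5,-23.3,197.2,-162.4)
E
```

```text
clock: 19.38
position: [530.5, -23.2, 197.3]
eef_rot: [-3.141, -0.0, -2.005]
ft_force: [-0.3, -0.1, 0.4]
finger_gap: 0.196
finger_force: 60.2
clock: 20.0
position: [531.0, -23.5, 197.3]
eef_rot: [-3.141, 0.0, -2.353]
ft_force: [-0.0, -0.6, -0.5]
finger_gap: 0.196
finger_force: 60.1
t 20.0 pos [531.  -23.5 197.3] yaw -134.8 | shift [0.2 0.5 0.1] spin 27.6 | q6 -0.95 F [-0.  -0.6 -0.5] M [-0.05 -0.07 -0.03] gap 0.196 ff 60.1
```

```bash
python3 -m jog '[[1,0,-0.1,0,5],[1,0.1,-0.2,0,10],[1,0.1,-0.3,0,15],[1,0.2,-0.4,0,20],[1,0.2,-0.4,0,20]]';python3 -m jog '[[1,0,0,0,2],[1,0,-0.1,0,4],[1,0,-0.1,0,4]]'
python3 - <<'E'
from h import *
go(530.5,-23.3,197.2,-162.4)
E
```

```text
clock: 20.62
position: [531.0, -24.0, 197.2]
eef_rot: [-3.141, 0.0, -2.701]
ft_force: [0.4, -0.4, -0.1]
finger_gap: 0.197
finger_force: 60.1
clock: 21.0
position: [531.0, -24.0, 197.2]
eef_rot: [-3.141, 0.0, -2.773]
ft_force: [0.2, 0.2, 0.8]
finger_gap: 0.198
finger_force: 60.3
t 21.0 pos [531.  -24.  197.2] yaw -158.9 | shift [0.3 0.8 0. ] spin 3.5 | q6 -0.53 F [0.2 0.2 0.8] M [-0.05 -0.08  0.01] gap 0.198 ff 60.3
```

```bash
python3 -m jog '[[1,0,0,0,1.5],[1,0,0,0,2.5],[1,0,0,0,3.5],[1,0,0,0,3.5]]'
python3 - <<'E'
from h import *
go(530.5,-23.3,197.2,-162.4)
E
python3 -m jog '[[1,0,0,0,1],[1,0,0,0,1.5],[1,0,0,0,1.5]]'
python3 - <<'E'
from h import *
go(530.5,-23.3,197.2,-162.4)
E
```

```text
clock: 21.5
position: [530.4, -24.0, 197.2]
eef_rot: [-3.141, -0.001, -2.834]
ft_force: [-3.2, -0.4, 3.9]
finger_gap: 0.197
finger_force: 60.7
t 21.5 pos [530.4 -24.  197.2] yaw -162.4 | shift [-0.3  0.7  0. ] spin 0.0 | q6 -0.47 F [-3.2 -0.4  3.9] M [-0.1   0.3   0.25] gap 0.197 ff 60.7
clock: 21.88
position: [530.4, -24.0, 197.2]
eef_rot: [-3.141, -0.001, -2.859]
ft_force: [-4.7, -1.9, 6.0]
finger_gap: 0.2
finger_force: 64.5
t 21.88 pos [530.4 -24.  197.2] yaw -163.8 | shift [-0.3  0.6  0. ] spin -1.4 | q6 -0.45 F [-4.7 -1.9  6. ] M [-0.3   0.81  1.44] gap 0.2 ff 64.5
```

At the stop (moment jumped to 1.4 N m). Relax, release, retreat, then check.

```bash
python3 -m jog '[[1,0,0,0,-1],[1,0,0,0,-1.2],[0,0,0,0,-1.2],[0,0,0,0,-1.2],[0,0,0,0,-1.2]]'; python3 -m jog '[[0,0,0,-20,0],[0,0,0,-60,0],[0,0,0,-110,0],[0,0,0,-135,0],[0,0,0,-135,0]]'
python3 - <<'E'
from h import *
p,d,c=cap('wrist','w_end.png');P=cloud(d,c);P[d==0]=999
r=np.hypot(P[...,0]-530,P[...,1]+24.4)
k=P[(r<45)&(P[...,2]>198)&(P[...,2]<212)];print('grip',len(k),np.median(k,0),cv2.minAreaRect(k[:,:2].astype(np.float32)))
go(530,-24,330)
cv2.imwrite('pics/w_endc.png',p[20:380,100:560,::-1])
E
```

```text
clock: 22.5
position: [531.2, -23.9, 197.0]
eef_rot: [3.142, 0.0, -2.84]
ft_force: [0.3, -1.0, 0.7]
finger_gap: 0.502
finger_force: 0.0
clock: 23.12
position: [532.4, -24.1, 334.3]
eef_rot: [-3.139, 0.005, -2.84]
ft_force: [-0.4, -0.4, -1.0]
finger_gap: 0.499
finger_force: 0.0
grip 1289 [528.45614155 -25.77291366 204.8593274 ] ((530.0174560546875, -25.525623321533203), (60.68350601196289, 17.55803871154785), 17.793651580810547)
t 23.18 pos [531.6 -24.  332.5] yaw -162.7 | shift [1.6 0.5 2.5] spin 0 | q6 -0.47 F [-0.3  0.3 -0.6] M [0.01 0.01 0.02] gap 0.498 ff 0.0
```

View pics/w_endc.png

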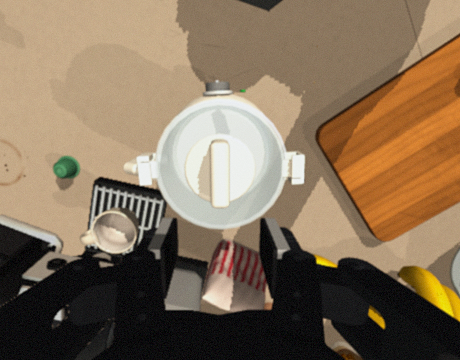

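The lid is seated on the bowl at (222,165) with its lugs under the hooks at (147,168) and (295,168). Its grip top is at z 204.9 = 158 + 47, yaw 17.8° against 17.6° locked, and it is centred within about 1 mm.

```bash
python3 -c "
from workcell import arm
print(arm.hand_in())"
```

```text
the job is handed in; nothing more can be done
None
```

The blade is home on the drive shaft, the lid is on the bowl and turned under both hooks to its stop, and I handed the job in at about 23 s; no verdict came back.

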